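# Lay the printed upper model in the case pan beside its lower

### The job

The tan upper model is still standing on its heel, the way it came off the printer. Tip it down onto its base and set it in the white case pan in line beside the tan lower model, teeth up and with its front teeth facing the same way as the lower's. Set it down rather than dropping it, and leave the lower, the grey model and the other things on the bench where they are.

Things in the scene. Friction and masses are not known exactly. Their poses are not given: they have to be found in the camera images.
- upper: Tan 3D-printed dental model, ~70 g: base 56 wide, 50 heel to front, 15 thick, flat heel, round front, horseshoe of teeth on top, 31 tall base to tooth tips; vaulted palate. Sides flat, parallel for 32 from the heel. Origin: centre of the base's flat underside. Own x: heel to front teeth; z: base up through the teeth. Starts standing on its heel on the bench, x up, z (teeth) level
- upper_front (a point): middle of the upper's round front, own (25, 0, 15) from its origin. At the start it is on top, 50 above the bench, teeth facing roughly the robot, smooth base facing away. Pushed up here from the teeth side it pivots on the heel's base edge and, past about 25 degrees, falls onto its base, front pointing the way it was pushed
- upper_heel (a point): middle of the upper's flat heel, own (-25, 0, 15) from its origin. The heel face it stands on is 56 wide and 27 deep, from the base plane to the ends of the tooth rows
- lower: the mate: tan printed lower model, same size and frame as the upper but open (no palate) between the tooth rows. Lies loose in the pan, base down, teeth up, own x to its front teeth. It may lie anywhere from near one end of the pan to the middle; the longer free stretch of pan beside it is at least 110 long
- pan: white open case pan, fixed, 145 (own x) by 300 (own y), outside height 36, walls 4, floor 4 thick, with a rim turned out by 9. Inside 137 by 292. Origin: centre of its underside on the bench. Own z is up. A paper card holder is on its -x side
- grey_model: dark grey printed model of another case, same size, shape and frame as the others, also standing on its heel on the bench at least 150 away from the upper. Leave it standing
- bur_block: bystander: white bur block 46 x 78 x 16 with small burs upright in it and a clear cover hinged open, 57 tall. Origin: centre of the underside
- wax_knife: bystander: wax knife lying on the bench along its own x, 205 long, wooden handle 13 thick. Origin: under the middle of the handle
- mix_bowl: bystander: green rubber mixing bowl, diameter 112, 65 tall. Origin: centre of the underside
- putty_tub: bystander: white tub with a blue lid, diameter 76, 62 tall. Origin: centre of the underside
Things that resemble listed ones, but are neither listed nor needed, are in the scene too. Leave any green look-alike of the upper alone.

How it is judged:
By the outcome, as a careful person would: the job done as asked, in the order asked, and still so for the second after the job is handed in, with the robot touching nothing.
It also fails if it takes over 45 s, if anything falls off the work surface, if the arm or the gripper's body presses on something with over 40 N, if the wrist force passes 120 N, or if a joint passes its speed limit or range.

### The arm

A 6-joint arm with a two-finger parallel gripper is mounted at the origin on the work surface. World frame = base frame: x ahead of the robot, y to its left, z up, the work surface at z = 0. Lengths are in m, angles in rad, forces in N, time in s.
With the tool pointing down it reaches from about 0.25 to 0.775 m from the base axis. Payload 4 kg.
Tool frame: the origin (TCP) lies on the front face of the gripper's body, between the roots of the fingers; the fingertips stand 97 mm ahead of it and the grasp point (between the pads) lies 78 mm ahead of it; z points along the fingers, y is the line along which they close (so a half turn about z gives the same grasp; the last joint's range is limited). The gripper opens to 94 mm and grips with 3 to 60 N. Pads are 16 mm wide; open, the fingers measure 119 mm over their backs; the gripper's body (75 mm by 177 mm) begins 78 mm behind the grasp point.
Start: joints at [-0.103, 0.087, 1.371, -0, 1.684, -0.103], TCP at [0.55, -0, 0.303] pointing down, gripper open.
Joint ranges: [-3.1, 3.1], [-0.76, 2.03], [0.27, 2.55], [-1.08, 4.22], [0.17, 2.65], [-2.57, 2.57]. Speed limits (rad/s): [2.79, 2.79, 3.14, 3.14, 3.14, 3.14].

### API

Orientations are given as a unit quaternion [w, x, y, z].
In Python, from rig import sensors, vision, workorder gives the robot as it stands. The module is installed in compiled form; this text tells all that it offers.
- The arm moves only by the shell command python3 -m pendant 'ROWS'. ROWS is JSON, a list of rows, each an object of numbers: "dx", "dy", "dz": the shift along the tool's x, y, z as a fraction of full scale; "ax", "ay", "az": the turn, a rotation vector about the tool's x, y, z as a fraction of full scale; "grip": the opening, from -1 (shut) to 1 (fully open). In form: [{"dx": .., "dy": .., "dz": .., "ax": .., "ay": .., "az": .., "grip": ..}, ...]. A call has 1 to 8 rows; each row is the pose to reach, as a shift and turn from the pose commanded when the call began, along the tool's axes at that moment; what a row does not reach only later rows make up. Full scale, the value 1, is 0.75 m for a shift and 60 degrees for a turn. A row lasts 1/10 s, in which the tool goes at most 50 mm and 8.59 degrees, less where a joint would pass 70% of its speed; a pose out of reach is approached as far as the arm can. A call with a number of a shift or a turn outside -1 to 1 is refused whole. A call with a gripper value outside its range is refused whole. The fingers move at their own pace and stop on an object; the grip force is fixed at half the most. Time passes only in rows, so rows that repeat a pose let the fingers close. It gives the time, the measured TCP pose, the force, the opening and the grip force at its end, in the units of the state.
- sensors.state(): the state, without advancing time (a new reading comes with each control period).
- vision.grab_frame(name): name is "scene" or "side" or "wrist"; returns the picture (420x560x3 uint8, red, green, blue); there is no depth.
- vision.get_calibration(name): a dict with "K" (3x3 intrinsics, pixels), "D" ([k1, k2, p1, p2, k3] as OpenCV has them; the pictures are not rectified), "T" (4x4, takes a point from camera to world coordinates). Camera axes: x right, y down, z forward; pixel columns grow to the right and rows downward; lengths in m; the calibration is good to about 2 mm. A picture is of the moment at which its call begins: read the wrist's pose just before it. get_calibration takes no time and is no camera call; for the wrist camera it gives the pose at the moment of the call.
- workorder.close_job(): hands the job in; it is judged then, once.
Trained networks look in the newest picture that a camera, given by its name, has taken for a name from the list of things; names that differ only in an ending like _2 or _b are one class to them, and where a whole thing is asked for, a point or a joint stands for the part that bears it (a point fixed in the world has none). Each returns a list of dicts, best first, with "conf" (0 to 1); they miss things now and then, are a little off and sometimes report something else, mostly with a low value. They report only what shows in the picture. A call takes as long as a camera call. They do not tell look-alikes from the thing itself.
- vision.cut_out(camera, target): "mask" (420x560 bool, what is visible of it).
- vision.spot_point(camera, target): "point" ([x, y, z] in m, in world coordinates, good to about 4 mm: a listed point, or the origin of a listed thing).
The state is a dict: "t": time; "qpos": joint angles; "qd": joint speeds; "tau": joint torques, N m; "position": TCP position; "orientation": TCP orientation; "contact_force": force on the tool from outside, world axes, zero at the start; "ft_torque": the same for the moment, N m; "opening": opening from 0.0 (shut) to 1.0 (fully open); "grip_force": force on a finger pad.
Only numpy, scipy, OpenCV 4.12 (cv2) and the standard library are available. Lean on these libraries where they do the work, as an engineer would, in place of code of your own. Each camera call takes 0.05 s, during which the arm holds its last target. There are 200 camera calls.

## Working session

There is one attempt and no reset: what is moved stays moved. The work goes in short steps, Python scripts to look and compute and a shell command to move; the robot and the scene stay as the last step left them, time stands still between calls to the robot, and variables do not carry over. Pictures are saved under pics/ and viewed, at most 10 in all, crops included, and the job is handed in when it is done.

```bash
mkdir -p pics; cat > h.py <<'E'
import numpy as np, cv2
from rig import sensors, vision, workorder
def save(cam,name):
    im=vision.grab_frame(cam); cv2.imwrite(f'pics/{name}.png',im[:,:,::-1]); return im
def proj(cam,P,c=None):
    c=c or vision.get_calibration(cam); T=np.linalg.inv(np.array(c['T']))
    return cv2.projectPoints(np.array(P,float).reshape(-1,1,3),cv2.Rodrigues(T[:3,:3])[0],T[:3,3],np.array(c['K']),np.array(c['D']))[0].reshape(-1,2)
def ray(cam,uv,c=None):
    c=c or vision.get_calibration(cam);T=np.array(c['T'])
    p=cv2.undistortPoints(np.array(uv,float).reshape(-1,1,2),np.array(c['K']),np.array(c['D'])).reshape(-1,2)
    d=np.c_[p,np.ones(len(p))]@T[:3,:3].T
    return T[:3,3],d
def atz(cam,uv,z,c=None):
    o,d=ray(cam,uv,c); return o+d*((z-o[2])/d[:,2])[:,None]
E
python3 - <<'E'
from h import *
a=[save(c,c+'0') for c in('scene','side')]
cv2.imwrite('pics/both.png',np.vstack(a)[:,:,::-1])
for c in('scene','side'):
  print(c,np.round(np.array(vision.get_calibration(c)['T'])[:3,3],3))
  for t in('upper','upper_front','upper_heel','lower','pan','grey_model'):
    print(t,[(np.round(r['point'],3).tolist(),round(r['conf'],2),proj(c,r['point']).astype(int).tolist()) for r in vision.spot_point(c,t)])
print(sensors.state())
E
```

```text
scene [0.936 0.535 0.921]
upper [([0.516, -0.326, 0.023], 0.79, [[234, 166]]), ([0.395, -0.292, 0.023], 0.58, [[275, 157]]), ([0.552, -0.415, 0.028], 0.52, [[208, 152]])]
upper_front [([0.499, -0.328, 0.051], 0.67, [[238, 156]]), ([0.412, -0.291, 0.051], 0.61, [[270, 152]]), ([0.573, -0.42, 0.047], 0.57, [[201, 149]])]
upper_heel [([0.502, -0.332, -0.001], 0.75, [[237, 169]]), ([0.412, -0.299, -0.002], 0.53, [[269, 164]]), ([0.57, -0.421, 0.002], 0.52, [[203, 160]])]
lower [([0.531, 0.252, 0.006], 0.8, [[358, 320]])]
pan [([0.524, 0.257, 0.004], 0.77, [[361, 321]])]
grey_model [([0.5, -0.099, 0.025], 0.63, [[282, 212]])]
side [-0.109 -0.713  0.678]
upper [([0.517, -0.322, 0.027], 0.71, [[371, 277]]), ([0.557, -0.41, 0.022], 0.69, [[421, 291]])]
upper_front [([0.571, -0.418, 0.052], 0.6, [[432, 277]]), ([0.412, -0.294, 0.051], 0.59, [[325, 287]]), ([0.498, -0.328, 0.054], 0.55, [[369, 273]])]
upper_heel [([0.503, -0.331, 0.001], 0.9, [[370, 293]]), ([0.574, -0.423, 0.002], 0.79, [[431, 298]]), ([0.407, -0.295, -0.003], 0.58, [[323, 310]])]
lower [([0.53, 0.246, 0.004], 0.76, [[201, 17
[... 199 characters left out ...]
 268]])]
{'t': 0.7, 'qpos': array([-1.03108790e-01,  8.71404560e-02,  1.37065875e+00,  2.93594036e-05,
        1.68358989e+00, -1.03135272e-01]), 'qd': array([ 0.00091559, -0.00156776, -0.00215628,  0.00097182,  0.00087332,
        0.00066019]), 'tau': array([ 1.21969362e-03, -3.39906156e+01, -3.02519453e+01,  7.18982401e-02,
        2.33177631e-02, -7.61204006e-06]), 'position': array([ 5.50016108e-01, -3.68757303e-06,  3.02759410e-01]), 'orientation': array([6.97986816e-05, 7.07096245e-01, 7.07117310e-01, 7.55000833e-05]), 'contact_force': array([0.15867468, 0.54939337, 0.07309693]), 'ft_torque': array([0.03172627, 0.05903909, 0.00272456]), 'grip_force': 0.0, 'opening': 1.0020049647513494}
```

View pics/scene0.png

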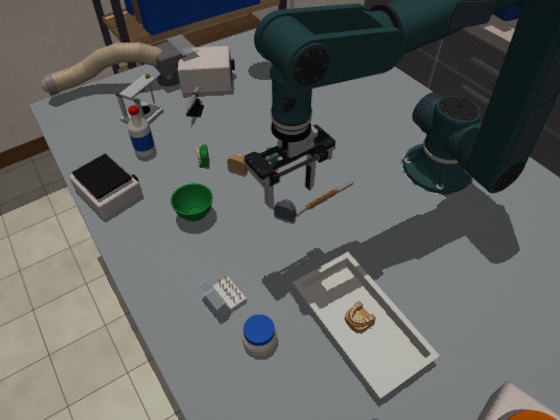

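View pics/side0.png

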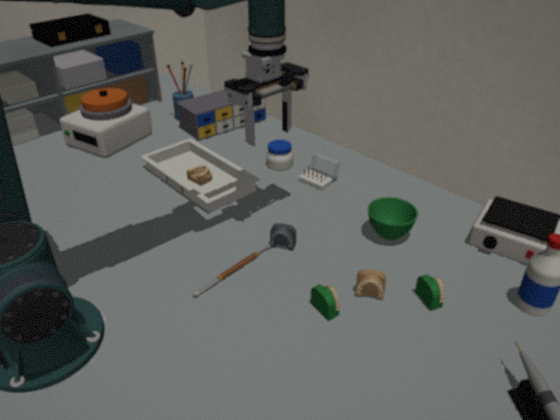

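Scene: the tan upper is at (237,165), and in the side picture at (370,285). Its look-alikes are green ones at scene (203,155), and at side (430,290) and (325,300). The grey model is at scene (285,210), and the lower in the pan at scene (360,317). The tan one between the greens is my choice. Next I'll look from the wrist.

```bash
python3 - <<'E'
from h import *
c=vision.get_calibration('wrist');print(np.round(c['T'],3),np.round(c['K'],1))
E
python3 -m pendant '[{"dx":0.2,"dy":-0.1,"dz":-0.12},{"dx":0.2,"dy":-0.1,"dz":-0.12},{"dx":0.2,"dy":-0.1,"dz":-0.12},{"dx":0.2,"dy":-0.1,"dz":-0.12},{"dx":0.2,"dy":-0.1,"dz":-0.12},{"dx":0.2,"dy":-0.1,"dz":-0.12}]'
python3 - <<'E'
from h import *
c=vision.get_calibration('wrist');print(np.round(c['T'],3))
save('wrist','w1')
for t in('lower','pan'):
    print(t,[(np.round(r['point'],3).tolist(),round(r['conf'],2)) for r in vision.spot_point('wrist',t)])
E
```

```text
[[ 1.    -0.     0.     0.549]
 [-0.    -0.967 -0.256  0.075]
 [ 0.     0.256 -0.967  0.385]
 [ 0.     0.     0.     1.   ]] [[328.4   0.  278.1]
 [  0.  328.4 207.4]
 [  0.    0.    1. ]]
[[ 1.    -0.     0.     0.549]
 [-0.    -0.967 -0.256  0.075]
 [ 0.     0.256 -0.967  0.385]
 [ 0.     0.     0.     1.   ]]
lower []
pan []$[0]: bad value
```

View pics/w1.png

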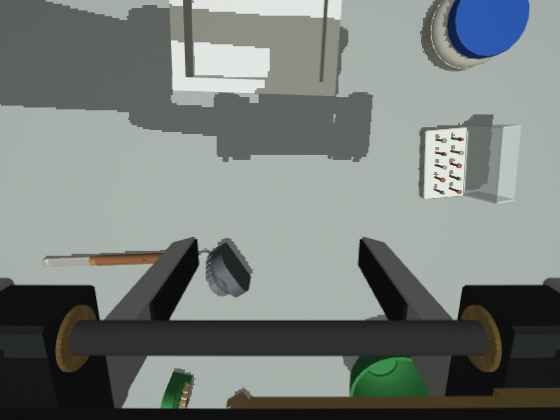

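The wrist picture, taken before any move, shows the pan's near end at (180–340, 90), grey at (230,268), and the upper cut off below. The rows were refused, probably because each needs every field.

```bash

python3 -m pendant '[{"dx":0.2,"dy":-0.1,"dz":-0.12,"ax":0,"ay":0,"az":0,"grip":1},{"dx":0.2,"dy":-0.1,"dz":-0.12,"ax":0,"ay":0,"az":0,"grip":1},{"dx":0.2,"dy":-0.1,"dz":-0.12,"ax":0,"ay":0,"az":0,"grip":1},{"dx":0.2,"dy":-0.1,"dz":-0.12,"ax":0,"ay":0,"az":0,"grip":1},{"dx":0.2,"dy":-0.1,"dz":-0.12,"ax":0,"ay":0,"az":0,"grip":1},{"dx":0.2,"dy":-0.1,"dz":-0.12,"ax":0,"ay":0,"az":0,"grip":1}]'
python3 - <<'E'
from h import *
c=vision.get_calibration('wrist');print(np.round(c['T'],3))
save('wrist','w2')
for t in('lower','pan'):
    print(t,[(np.round(r['point'],3).tolist(),round(r['conf'],2)) for r in vision.spot_point('wrist',t)])
E
```

```text
t: 1.45
position: [0.4749, 0.1504, 0.3932]
orientation: [0.001, 0.707, 0.708, 0.001]
contact_force: [0.8, -0.9, -0.6]
opening: 0.995
grip_force: 0.0
[[ 1.     0.001  0.002  0.473]
 [ 0.001 -0.967 -0.256  0.225]
 [ 0.002  0.256 -0.967  0.476]
 [ 0.     0.     0.     1.   ]]
lower [([0.53, 0.254, -0.001], 0.93)]
pan []
```

View pics/w2.png

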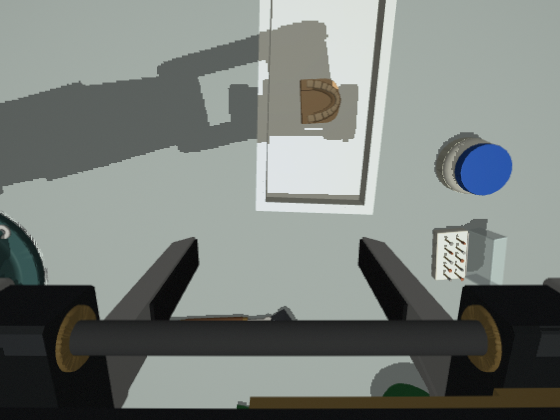

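The lower is at (322,101) with its heel edge at u=301 and its front at u=341, so its front faces +x. The pan's near rim corners are at (256,211) and (373,213).

```bash
python3 - <<'E'
from h import *
r=lambda x:np.round(x,4).tolist()
print('near rim corners',r(atz('wrist',[(256,211),(373,213)],.036)))
print('rim left edge/right edge up',r(atz('wrist',[(260,5),(397,2)],.036)))
print('inner floor near corners',r(atz('wrist',[(268,196),(361,201)],.004)))
print('heel bottom/top',r(atz('wrist',[(301,80),(301,123)],.019)))
print('front,tooth',r(atz('wrist',[(341,101)],.03)))
c=vision.get_calibration('wrist')
m=vision.cut_out('wrist','lower')[0]['mask'];v,u=np.nonzero(m);print(u.min(),u.max(),v.min(),v.max())
# scene far-end corners & wide
print('scene rim',r(atz('scene',[(293,287),(349,254),(437,352),(385,393)],.036)))
E
python3 -m pendant '[{"dx":0,"dy":-0.1,"dz":0,"ax":0,"ay":0,"az":0,"grip":1},{"dx":-0.3,"dy":-0.1,"dz":0,"ax":0,"ay":0,"az":0,"grip":1},{"dx":-0.63,"dy":-0.06,"dz":0.05,"ax":0,"ay":0,"az":0,"grip":1},{"dx":-0.63,"dy":-0.06,"dz":0.05,"ax":0,"ay":0,"az":0,"grip":1},{"dx":-0.63,"dy":-0.06,"dz":0.05,"ax":0,"ay":0,"az":0,"grip":1},{"dx":-0.63,"dy":-0.06,"dz":0.05,"ax":0,"ay":0,"az":0,"grip":1},{"dx":-0.63,"dy":-0.06,"dz":0.05,"ax":0,"ay":0,"az":0,"grip":1},{"dx":-0.63,"dy":-0.06,"dz":0.05,"ax":0,"ay":0,"az":0,"grip":1}]'
```

```text
near rim corners [[0.4426, 0.1024, 0.036], [0.6045, 0.0993, 0.036]]
rim left edge/right edge up [[0.4521, 0.3564, 0.036], [0.6147, 0.3595, 0.036]]
inner floor near corners [[0.4583, 0.1163, 0.004], [0.595, 0.1086, 0.004]]
heel bottom/top [[0.5032, 0.2743, 0.019], [0.504, 0.2201, 0.019]]
front,tooth [[0.5544, 0.2476, 0.03]]
300 341 78 123
scene rim [[0.613, 0.11, 0.036], [0.4461, 0.1106, 0.036], [0.4536, 0.412, 0.036], [0.6025, 0.4129, 0.036]]
t: 2.45
position: [0.426, -0.2015, 0.3651]
orientation: [-0.001, 0.708, 0.706, -0.0]
contact_force: [0.7, -0.1, 0.2]
opening: 1.004
grip_force: 0.0
```

```bash
python3 - <<'E'
from h import *
im=save('wrist','w3')
c=vision.get_calibration('wrist');np.set_printoptions(suppress=True,precision=4);print(np.array(c['T']))
for t in('upper','upper_front','upper_heel'):
    print(t,[(np.round(r['point'],3).tolist(),round(r['conf'],2),proj('wrist',r['point']).astype(int).tolist()) for r in vision.spot_point('wrist',t)])
p=proj('wrist',[.5,-.328,.03])[0].astype(int);print(p)
x0,y0=max(p[0]-90,0),max(p[1]-70,0);print(x0,y0)
cv2.imwrite('pics/w3c.png',cv2.resize(im[y0:y0+140,x0:x0+180,::-1],None,fx=4,fy=4,interpolation=cv2.INTER_CUBIC))
E
```

```text
[[ 0.9999 -0.0091 -0.0074  0.4254]
 [-0.0107 -0.9656 -0.2598 -0.1331]
 [-0.0047  0.2598 -0.9656  0.445 ]
 [ 0.      0.      0.      1.    ]]
upper [([0.51, -0.321, 0.031], 0.79, [[342, 264]]), ([0.396, -0.295, 0.023], 0.72, [[259, 245]]), ([0.562, -0.416, 0.021], 0.59, [[374, 321]])]
upper_front [([0.412, -0.298, 0.05], 0.91, [[269, 257]]), ([0.498, -0.329, 0.047], 0.83, [[334, 277]])]
upper_heel [([0.411, -0.294, -0.001], 0.89, [[269, 241]]), ([0.573, -0.421, 0.002], 0.74, [[375, 319]])]
[333 272]
243 202
```

View pics/w3c.png

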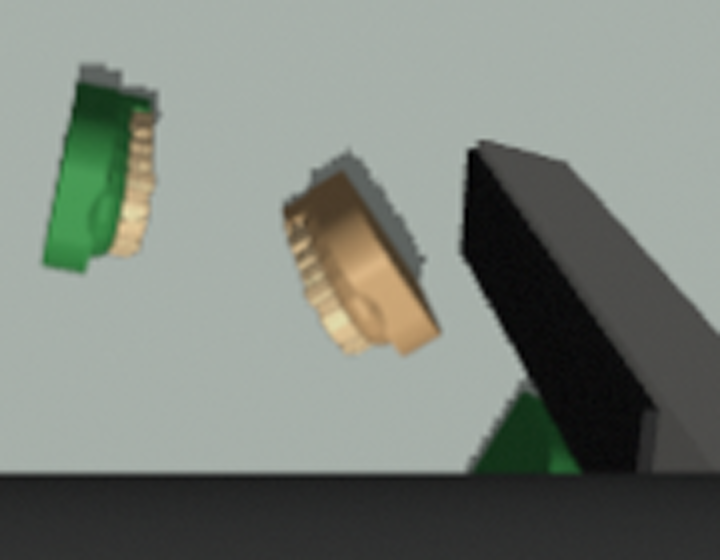

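The crop confirms it: the tan model stands on its heel, with its teeth to the left and down in the picture and its base to the right. One green look-alike is at left, another at bottom right. I'll fit its pose to the masks from all three views.

```bash
cat > fit.py <<'E'
from h import *
from scipy.optimize import minimize
t=np.linspace(-np.pi/2,np.pi/2,25)
def outline(w,x1):  # D shape heel x=-25..x1, half width w
    return np.r_[[[-25,-w],[-25,w]],np.c_[7+(x1-7)*np.cos(t),w*np.sin(t)]]
M=np.vstack([np.c_[outline(w,x1),np.full(27,z)] for w,x1,z in((28,25,0),(28,25,15),(25,22,24))]+[np.c_[outline(24,21)[2:],np.full(25,30)],[[-25,-22,27],[-25,22,27]]])/1000
def place(p,stand):
    x,y,a=p; ca,sa=np.cos(a),np.sin(a)   # standing: a = heading of push (-own z); lying: heading of own x
    if stand: L=np.c_[-(M[:,2]-.015),-M[:,1]*-1,M[:,0]+.025]
    else: L=M
    return np.c_[ca*L[:,0]-sa*L[:,1]+x,sa*L[:,0]+ca*L[:,1]+y,L[:,2]+(0 if stand else fit.z)]
def fit(cams,p0,stand,name='upper',z=0.):
    fit.z=z; ms=[]
    for c in cams:
        cal=vision.get_calibration(c); best=None
        u0=proj(c,[p0[0],p0[1],.02+z],cal)[0]
        vision.grab_frame(c)
        for r in vision.cut_out(c,name):
            v,u=np.nonzero(r['mask']); d=np.hypot(u.mean()-u0[0],v.mean()-u0[1])
            if best is None or d<best[0]: best=(d,r['mask'])
        print(c,'mask off',round(best[0],1),best[1].sum()); ms.append((c,cal,best[1]))
    def cost(p):
        s=0
        for c,cal,m in ms:
            q=proj(c,place(p,stand),cal)
            h=cv2.convexHull(((q)*16).astype(np.int32))
            im=np.zeros(m.shape,np.uint8); cv2.fillConvexPoly(im,h,1,cv2.LINE_8,4)
            mh=np.zeros(m.shape,np.uint8); cs=np.argwhere(m)[:,::-1].astype(np.int32); cv2.fillConvexPoly(mh,cv2.convexHull(cs),1)
            s+=1-(im&mh).sum()/(im|mh).sum()
        return s/len(ms)
    best=None
    for da in np.radians([-40,-20,0,20,40]):
        s=np.array([[0,0,0],[.01,0,0],[0,.01,0],[0,0,.3]])+np.array(p0)+[0,0,da]
        r=minimize(cost,p0,method='Nelder-Mead',options=dict(initial_simplex=s,xatol=1e-4,fatol=1e-4))
        if best is None or r.fun<best.fun: best=r
    print('x,y,deg',np.round(best.x[:2],4),round(np.degrees(best.x[2]),1),'1-IoU',round(best.fun,3)); return best.x
E
python3 - <<'E'
from fit import *
print('per view');
fit(['scene','side'],(.5,-.33,.3),True)
fit(['wrist','side'],(.5,-.33,.3),True)
fit(['scene','side','wrist'],(.5,-.33,.3),True)
E
```

```text
per view
scene mask off 0.5 317
side mask off 3.1 758
x,y,deg [ 0.4998 -0.3299] 21.1 1-IoU 0.063
wrist mask off 0.6 1060
side mask off 3.2 772
x,y,deg [ 0.5012 -0.3307] 32.7 1-IoU 0.049
scene mask off 0.8 333
side mask off 3.1 772
wrist mask off 0.4 1025
x,y,deg [ 0.5004 -0.3305] 35.5 1-IoU 0.068
```

```bash
python3 -m pendant '[{"dx":-0.06,"dy":0,"dz":0.1,"ax":0,"ay":0,"az":0.14,"grip":-1},{"dx":-0.1,"dy":0.02,"dz":0.12,"ax":0,"ay":0,"az":0.28,"grip":-1},{"dx":-0.15,"dy":0.03,"dz":0.14,"ax":0,"ay":0,"az":0.42,"grip":-1},{"dx":-0.202,"dy":0.043,"dz":0.153,"ax":0,"ay":0,"az":0.56,"grip":-1},{"dx":-0.202,"dy":0.043,"dz":0.153,"ax":0,"ay":0,"az":0.7,"grip":-1},{"dx":-0.202,"dy":0.043,"dz":0.153,"ax":0,"ay":0,"az":0.84,"grip":-1},{"dx":-0.202,"dy":0.043,"dz":0.153,"ax":0,"ay":0,"az":0.98,"grip":-1},{"dx":-0.202,"dy":0.043,"dz":0.153,"ax":0,"ay":0,"az":1,"grip":-1}]'
cat > st.py <<'E'
from h import *; from scipy.spatial.transform import Rotation as R
s=sensors.state(); q=s['orientation']; A=R.from_quat(q[[1,2,3,0]]).as_matrix()
print('t',round(s['t'],2),'p',s['position'].round(4),'open',round(s['opening'],3),'F',s['contact_force'].round(1)); print('axes(cols)\n',A.round(3)); print('q',s['qpos'].round(2))
E
python3 st.py
```

```text
t: 4.15
position: [0.4592, -0.3502, 0.2511]
orientation: [-0.0, 0.966, 0.258, -0.0]
contact_force: [0.2, -0.8, -0.0]
opening: 0.354
grip_force: 0.0
t 4.15 p [ 0.4592 -0.3502  0.2511] open 0.354 F [ 0.2 -0.8 -0. ]
axes(cols)
 [[ 0.867  0.499 -0.   ]
 [ 0.499 -0.867  0.   ]
 [-0.    -0.001 -1.   ]]
q [-0.75  0.16  1.39  0.    1.59  0.3 ]
```

```bash
python3 -m pendant '[{"dx":0,"dy":0.005,"dz":0.06,"ax":0,"ay":0,"az":0,"grip":-1},{"dx":0,"dy":0.005,"dz":0.12,"ax":0,"ay":0,"az":0,"grip":-1},{"dx":0,"dy":0.005,"dz":0.145,"ax":0,"ay":0,"az":0,"grip":-1},{"dx":0,"dy":0.005,"dz":0.145,"ax":0,"ay":0,"az":0,"grip":-1},{"dx":0,"dy":0.005,"dz":0.145,"ax":0,"ay":0,"az":0,"grip":-1}]'; python3 - <<'E'
from h import *
s=vision.grab_frame('side');w=vision.grab_frame('wrist')
a=cv2.resize(s[220:340,290:470],None,fx=3.3,fy=3.3,interpolation=cv2.INTER_CUBIC); print(a.shape)
cv2.imwrite('pics/pre.png',a[:,:,::-1])
E
```

```text
t: 4.65
position: [0.4613, -0.3533, 0.1433]
orientation: [0.0, 0.966, 0.26, 0.0]
contact_force: [0.0, 0.7, -0.3]
opening: 0.003
grip_force: 0.0
(396, 594, 3)
```

View pics/pre.png

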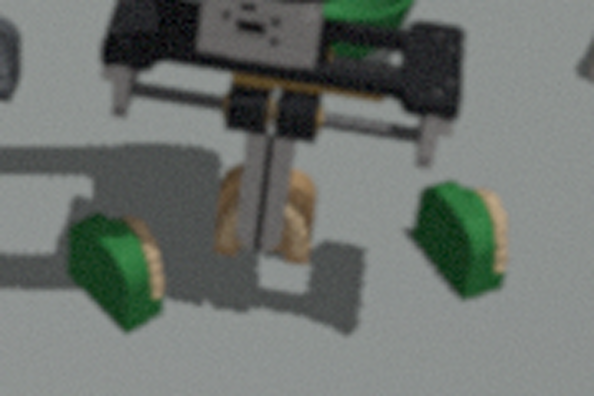

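The closed fingers stand centred in front of the upper's teeth, clear of both greens. I'll push.

```bash
python3 -m pendant '[{"dx":0.02,"dy":0,"dz":0,"ax":0,"ay":0,"az":0,"grip":-1},{"dx":0.028,"dy":0,"dz":0,"ax":0,"ay":0,"az":0,"grip":-1},{"dx":0.036,"dy":0,"dz":0,"ax":0,"ay":0,"az":0,"grip":-1},{"dx":0.044,"dy":0,"dz":-0.001,"ax":0,"ay":0,"az":0,"grip":-1},{"dx":0.052,"dy":0,"dz":-0.003,"ax":0,"ay":0,"az":0,"grip":-1},{"dx":0.06,"dy":0,"dz":-0.005,"ax":0,"ay":0,"az":0,"grip":-1},{"dx":0.066,"dy":0,"dz":-0.007,"ax":0,"ay":0,"az":0,"grip":-1},{"dx":0.066,"dy":0,"dz":-0.007,"ax":0,"ay":0,"az":0,"grip":-1}]'; python3 - <<'E'
from h import *
s=vision.grab_frame('side')
for c in('side',):
  for t in('upper_front','upper_heel','upper'): print(t,[(np.round(r['point'],3).tolist(),round(r['conf'],2)) for r in vision.spot_point(c,t)])
cv2.imwrite('pics/post.png',cv2.resize(s[220:340,290:470],None,fx=3.3,fy=3.3,interpolation=cv2.INTER_CUBIC)[:,:,::-1])
E
```

```text
t: 5.55
position: [0.5046, -0.3282, 0.1483]
orientation: [0.0, 0.966, 0.259, 0.0]
contact_force: [0.5, -0.5, -0.2]
opening: 0.004
grip_force: 0.0
upper_front [([0.561, -0.292, 0.02], 0.94), ([0.412, -0.298, 0.048], 0.87), ([0.567, -0.419, 0.054], 0.66)]
upper_heel [([0.409, -0.294, -0.001], 0.77), ([0.575, -0.42, 0.002], 0.56)]
upper [([0.396, -0.291, 0.024], 0.85), ([0.536, -0.309, 0.003], 0.71), ([0.556, -0.411, 0.022], 0.66)]
```

View pics/post.png

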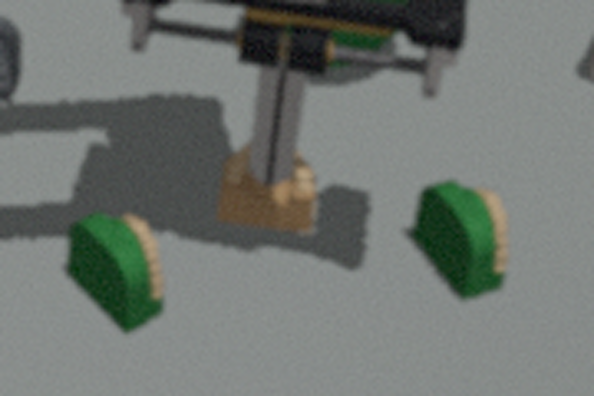

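The upper has tipped onto its base: teeth up, heel facing the camera, front pointing away. I'll retract, open the fingers and measure again.

```bash
python3 -m pendant '[{"dx":-0.02,"dy":0,"dz":-0.06,"ax":0,"ay":0,"az":0,"grip":-1},{"dx":-0.05,"dy":0,"dz":-0.12,"ax":0,"ay":0,"az":0,"grip":0.9},{"dx":-0.08,"dy":0,"dz":-0.18,"ax":0,"ay":0,"az":0,"grip":0.9},{"dx":-0.1,"dy":0,"dz":-0.22,"ax":0,"ay":0,"az":0,"grip":0.9},{"dx":-0.1,"dy":0,"dz":-0.22,"ax":0,"ay":0,"az":0,"grip":0.9},{"dx":-0.1,"dy":0,"dz":-0.22,"ax":0,"ay":0,"az":0,"grip":0.9}]'; python3 - <<'E'
from fit import *
im=save('wrist','w4')
for t in('upper_front','upper_heel','upper'): print(t,[(np.round(r['point'],3).tolist(),round(r['conf'],2)) for r in vision.spot_point('wrist',t)])
fit(['scene','side'],(.536,-.309,.5),False)
fit(['wrist'],(.536,-.309,.5),False)
fit(['scene','side','wrist'],(.536,-.309,.5),False)
E
python3 st.py
```

```text
t: 6.35
position: [0.4387, -0.3662, 0.3134]
orientation: [0.001, 0.966, 0.258, 0.001]
contact_force: [0.3, -0.7, 0.3]
opening: 0.394
grip_force: 0.0
upper_front [([0.554, -0.292, 0.011], 0.78), ([0.413, -0.297, 0.048], 0.72), ([0.572, -0.421, 0.048], 0.69)]
upper_heel [([0.572, -0.421, -0.001], 0.97), ([0.512, -0.322, 0.014], 0.85), ([0.41, -0.296, -0.0], 0.68)]
upper [([0.562, -0.414, 0.026], 0.96), ([0.533, -0.307, 0.004], 0.88), ([0.394, -0.295, 0.021], 0.74)]
scene mask off 2.4 339
side mask off 4.0 684
x,y,deg [ 0.5352 -0.3074] 36.2 1-IoU 0.064
wrist mask off 2.4 2426
x,y,deg [ 0.5357 -0.3072] 33.1 1-IoU 0.039
scene mask off 2.2 334
side mask off 3.7 635
wrist mask off 2.7 2380
x,y,deg [ 0.5344 -0.3081] 34.3 1-IoU 0.077
t 7.15 p [ 0.439 -0.366  0.313] open 0.948 F [ 0.3 -0.4  0.9]
axes(cols)
 [[ 0.866  0.5    0.   ]
 [ 0.5   -0.866 -0.   ]
 [ 0.     0.    -1.   ]]
q [-0.79  0.13  1.3   0.    1.71  0.25]
```

View pics/w4.png

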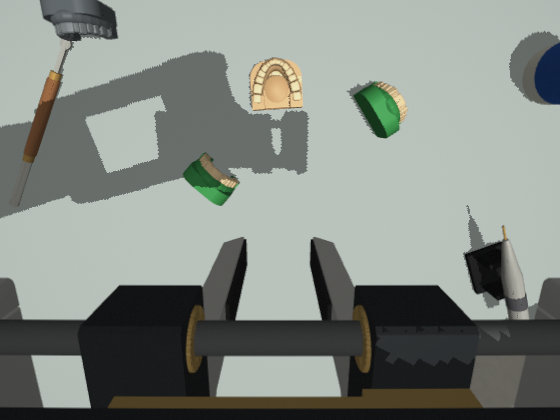

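The heel edge runs (250,110)–(303,107), so the heading is about 33° at (0.5355, −0.3073), which agrees with the fits. Grasp across the sides next.

```bash
python3 -m pendant '[{"dx":0.05,"dy":-0.003,"dz":0.03,"ax":0,"ay":0,"az":-0.05,"grip":0.9},{"dx":0.1,"dy":-0.003,"dz":0.06,"ax":0,"ay":0,"az":-0.05,"grip":0.9},{"dx":0.144,"dy":-0.003,"dz":0.1,"ax":0,"ay":0,"az":-0.05,"grip":0.9},{"dx":0.144,"dy":-0.003,"dz":0.16,"ax":0,"ay":0,"az":-0.05,"grip":0.9},{"dx":0.144,"dy":-0.003,"dz":0.217,"ax":0,"ay":0,"az":-0.05,"grip":0.9},{"dx":0.144,"dy":-0.003,"dz":0.217,"ax":0,"ay":0,"az":-0.05,"grip":0.9},{"dx":0.144,"dy":-0.003,"dz":0.217,"ax":0,"ay":0,"az":-0.05,"grip":0.9}]'; python3 st.py
python3 -m pendant '[{"dx":0,"dy":0,"dz":0.03,"ax":0,"ay":0,"az":0,"grip":0.9},{"dx":0,"dy":0,"dz":0.055,"ax":0,"ay":0,"az":0,"grip":0.9},{"dx":0,"dy":0,"dz":0.067,"ax":0,"ay":0,"az":0,"grip":0.9},{"dx":0,"dy":0,"dz":0.067,"ax":0,"ay":0,"az":0,"grip":0.9}]'; python3 st.py
```

```text
t: 7.85
position: [0.5312, -0.31, 0.1502]
orientation: [-0.001, 0.959, 0.284, -0.0]
contact_force: [-0.8, 0.0, 1.2]
opening: 0.951
grip_force: 0.0
t 7.85 p [ 0.5312 -0.31    0.1502] open 0.951 F [-0.8  0.   1.2]
axes(cols)
 [[ 0.839  0.544 -0.001]
 [ 0.544 -0.839  0.001]
 [-0.    -0.001 -1.   ]]
q [-0.62  0.3   1.42  0.    1.42  0.37]
t: 8.25
position: [0.5318, -0.3106, 0.1013]
orientation: [0.001, 0.959, 0.284, 0.001]
contact_force: [-0.1, -0.3, 0.3]
opening: 0.944
grip_force: 0.0
t 8.25 p [ 0.5318 -0.3106  0.1013] open 0.944 F [-0.1 -0.3  0.3]
axes(cols)
 [[ 0.839  0.544  0.001]
 [ 0.544 -0.839 -0.001]
 [ 0.001  0.002 -1.   ]]
q [-0.62  0.35  1.47  0.    1.32  0.37]
```

```bash
python3 -m pendant '[{"dx":0,"dy":0,"dz":0,"ax":0,"ay":0,"az":0,"grip":-1},{"dx":0,"dy":0,"dz":0,"ax":0,"ay":0,"az":0,"grip":-1},{"dx":0,"dy":0,"dz":0,"ax":0,"ay":0,"az":0,"grip":-1},{"dx":0,"dy":0,"dz":0,"ax":0,"ay":0,"az":0,"grip":-1},{"dx":0,"dy":0,"dz":0,"ax":0,"ay":0,"az":0,"grip":-1},{"dx":0,"dy":0,"dz":0,"ax":0,"ay":0,"az":0,"grip":-1},{"dx":0,"dy":0,"dz":0,"ax":0,"ay":0,"az":0,"grip":-1},{"dx":0,"dy":0,"dz":0,"ax":0,"ay":0,"az":0,"grip":-1}]'; python3 st.py
```

```text
t: 9.05
position: [0.5316, -0.3101, 0.1005]
orientation: [0.0, 0.959, 0.284, 0.0]
contact_force: [-0.5, -0.7, 3.4]
opening: 0.59
grip_force: 30.0
t 9.05 p [ 0.5316 -0.3101  0.1005] open 0.59 F [-0.5 -0.7  3.4]
axes(cols)
 [[ 0.839  0.545  0.001]
 [ 0.545 -0.839 -0.001]
 [ 0.     0.001 -1.   ]]
q [-0.62  0.35  1.47  0.    1.32  0.37]
```

```bash
python3 -m pendant '[{"dx":0,"dy":0,"dz":-0.02,"ax":0,"ay":0,"az":0,"grip":-1},{"dx":0,"dy":0,"dz":-0.08,"ax":0,"ay":0,"az":0,"grip":-1},{"dx":0,"dy":0,"dz":-0.14,"ax":0,"ay":0,"az":0,"grip":-1},{"dx":0.03,"dy":-0.047,"dz":-0.19,"ax":0,"ay":0,"az":0.07,"grip":-1},{"dx":0.064,"dy":-0.1,"dz":-0.2,"ax":0,"ay":0,"az":0.14,"grip":-1},{"dx":0.1,"dy":-0.15,"dz":-0.2,"ax":0,"ay":0,"az":0.2,"grip":-1},{"dx":0.134,"dy":-0.21,"dz":-0.2,"ax":0,"ay":0,"az":0.27,"grip":-1},{"dx":0.134,"dy":-0.21,"dz":-0.2,"ax":0,"ay":0,"az":0.27,"grip":-1}]'; python3 st.py
```

```text
t: 9.85
position: [0.5294, -0.1179, 0.251]
orientation: [-0.001, 0.989, 0.149, 0.0]
contact_force: [0.8, -0.1, -0.7]
opening: 0.588
grip_force: 30.0
t 9.85 p [ 0.5294 -0.1179  0.251 ] open 0.588 F [ 0.8 -0.1 -0.7]
axes(cols)
 [[ 0.956  0.295  0.001]
 [ 0.295 -0.956  0.003]
 [ 0.001 -0.002 -1.   ]]
q [-0.32  0.09  1.47  0.    1.58  0.95]
```

```bash
python3 -m pendant '[{"dx":0.018,"dy":-0.06,"dz":0,"ax":0,"ay":0,"az":0.05,"grip":-1},{"dx":0.036,"dy":-0.12,"dz":0,"ax":0,"ay":0,"az":0.1,"grip":-1},{"dx":0.055,"dy":-0.18,"dz":0,"ax":0,"ay":0,"az":0.15,"grip":-1},{"dx":0.073,"dy":-0.24,"dz":0,"ax":0,"ay":0,"az":0.2,"grip":-1},{"dx":0.091,"dy":-0.3,"dz":0,"ax":0,"ay":0,"az":0.25,"grip":-1},{"dx":0.109,"dy":-0.36,"dz":0,"ax":0,"ay":0,"az":0.287,"grip":-1},{"dx":0.128,"dy":-0.42,"dz":0,"ax":0,"ay":0,"az":0.287,"grip":-1},{"dx":0.146,"dy":-0.48,"dz":0,"ax":0,"ay":0,"az":0.287,"grip":-1}]'; python3 st.py
```

```text
t: 10.65
position: [0.5307, 0.2543, 0.2503]
orientation: [0.0, 1.0, -0.004, 0.0]
contact_force: [0.7, -0.9, -1.0]
opening: 0.587
grip_force: 30.0
t 10.65 p [0.5307 0.2543 0.2503] open 0.587 F [ 0.7 -0.9 -1. ]
axes(cols)
 [[ 1.    -0.007  0.   ]
 [-0.007 -1.    -0.   ]
 [ 0.     0.    -1.   ]]
q [ 0.35  0.19  1.36 -0.    1.59  1.93]
```

```bash
python3 -m pendant '[{"dx":0,"dy":-0.06,"dz":0,"ax":0,"ay":0,"az":0,"grip":-1},{"dx":-0.004,"dy":-0.115,"dz":0,"ax":0,"ay":0,"az":0,"grip":-1},{"dx":-0.004,"dy":-0.115,"dz":0,"ax":0,"ay":0,"az":0,"grip":-1},{"dx":-0.004,"dy":-0.115,"dz":0,"ax":0,"ay":0,"az":0,"grip":-1}]'; python3 st.py; python3 - <<'E'
from fit import *
save('wrist','w5')
for c in ('wrist','scene','side'): fit([c],(.529,.248,0),False,'lower',.004)
x=fit(['wrist','side'],(.529,.248,0),False,'lower',.004)
fit(['wrist'],(.53,.341,0),False,'upper',.152)
for t in ('upper_front','upper_heel'):print([(np.round(r['point'],3).tolist(),round(r['conf'],2)) for r in vision.spot_point('wrist',t)])
E
```

```text
t: 11.05
position: [0.5283, 0.3395, 0.2496]
orientation: [0.001, 1.0, -0.003, -0.0]
contact_force: [0.0, -0.0, -1.1]
opening: 0.593
grip_force: 30.0
t 11.05 p [0.5283 0.3395 0.2496] open 0.593 F [ 0.  -0.  -1.1]
axes(cols)
 [[ 1.    -0.006 -0.001]
 [-0.006 -1.    -0.001]
 [-0.001  0.001 -1.   ]]
q [ 0.48  0.28  1.26 -0.    1.61  2.06]
wrist mask off 4.7 3080
x,y,deg [0.5291 0.2496] 3.8 1-IoU 0.037
scene mask off 2.2 591
x,y,deg [0.5308 0.2478] 3.9 1-IoU 0.029
side mask off 2.2 398
x,y,deg [0.5302 0.2508] 3.7 1-IoU 0.049
wrist mask off 4.5 3002
side mask off 2.3 386
x,y,deg [0.53 0.25] 2.9 1-IoU 0.067
wrist mask off 7.3 9538
x,y,deg [0.5322 0.3389] -2.4 1-IoU 0.035
[([0.557, 0.339, 0.164], 0.73)]
[([0.505, 0.34, 0.164], 0.61)]
```

View pics/w5.png

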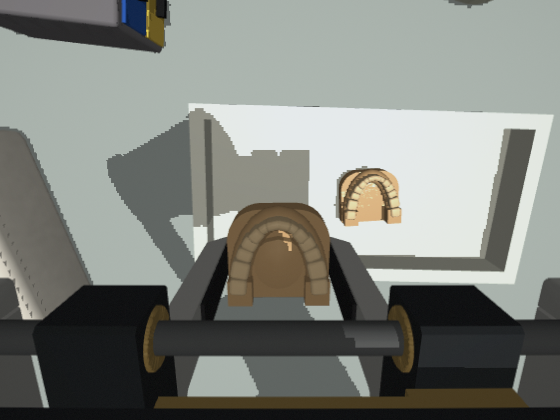

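The upper is held level and teeth up at (279,255). The lower is at (370,197) and faces the same way, turned about +3°. I'll check the pan's free stretch.

```bash
python3 - <<'E'
from h import *
print('rim corners',atz('wrist',[(190,104),(550,115),(519,285)],.036).round(4).tolist())
print('floor L',atz('wrist',[(211,121),(214,235)],.004).round(4).tolist(),'R',atz('wrist',[(506,130),(485,257)],.004).round(4).tolist())
print('lower heel edge',atz('wrist',[(344,224),(400,221)],.019).round(4).tolist())
E
```

```text
rim corners [[0.6157, 0.4152, 0.036], [0.6047, 0.1016, 0.036], [0.4406, 0.0992, 0.036]]
floor L [[0.6013, 0.4043, 0.004], [0.4846, 0.4081, 0.004]] R [[0.591, 0.1166, 0.004], [0.4572, 0.1166, 0.004]]
lower heel edge [[0.5006, 0.2741, 0.019], [0.5034, 0.2182, 0.019]]
```

```bash
python3 -m pendant '[{"dx":0,"dy":0,"dz":0.05,"ax":0,"ay":0,"az":-0.045,"grip":-1},{"dx":0,"dy":0,"dz":0.1,"ax":0,"ay":0,"az":-0.045,"grip":-1},{"dx":0,"dy":0,"dz":0.15,"ax":0,"ay":0,"az":-0.045,"grip":-1},{"dx":0,"dy":0,"dz":0.175,"ax":0,"ay":0,"az":-0.045,"grip":-1},{"dx":0,"dy":0,"dz":0.185,"ax":0,"ay":0,"az":-0.045,"grip":-1},{"dx":0,"dy":0,"dz":0.185,"ax":0,"ay":0,"az":-0.045,"grip":-1}]'; python3 st.py
python3 -m pendant '[{"dx":0,"dy":0,"dz":0.003,"ax":0,"ay":0,"az":0,"grip":-1},{"dx":0,"dy":0,"dz":0.006,"ax":0,"ay":0,"az":0,"grip":-1},{"dx":0,"dy":0,"dz":0.008,"ax":0,"ay":0,"az":0,"grip":-1},{"dx":0,"dy":0,"dz":0.008,"ax":0,"ay":0,"az":0,"grip":-1}]'
```

```text
t: 12.4
position: [0.5278, 0.3392, 0.1101]
orientation: [0.001, 1.0, 0.02, -0.001]
contact_force: [-0.2, 1.1, -0.7]
opening: 0.588
grip_force: 30.0
t 12.4 p [0.5278 0.3392 0.1101] open 0.588 F [-0.2  1.1 -0.7]
axes(cols)
 [[ 0.999  0.04  -0.002]
 [ 0.04  -0.999 -0.001]
 [-0.002  0.001 -1.   ]]
q [ 0.48  0.36  1.43 -0.    1.35  2.01]
t: 12.8
position: [0.5285, 0.3395, 0.1058]
orientation: [-0.0, 1.0, 0.02, 0.001]
contact_force: [0.2, 0.3, -1.0]
opening: 0.593
grip_force: 30.0
```

```bash
python3 -m pendant '[{"dx":0,"dy":0,"dz":0.001,"ax":0,"ay":0,"az":0,"grip":-1},{"dx":0,"dy":0,"dz":0.002,"ax":0,"ay":0,"az":0,"grip":-1},{"dx":0,"dy":0,"dz":0.002,"ax":0,"ay":0,"az":0,"grip":-1}]'; python3 st.py
```

```text
t: 13.1
position: [0.5285, 0.3395, 0.1045]
orientation: [-0.0, 1.0, 0.02, 0.0]
contact_force: [-1.3, -0.5, 3.3]
opening: 0.591
grip_force: 30.0
t 13.1 p [0.5285 0.3395 0.1045] open 0.591 F [-1.3 -0.5  3.3]
axes(cols)
 [[ 0.999  0.04   0.001]
 [ 0.04  -0.999  0.   ]
 [ 0.001 -0.    -1.   ]]
q [ 0.48  0.37  1.43 -0.    1.34  2.01]
```

Contact felt at the floor. Release partway, then lift.

```bash
python3 -m pendant '[{"dx":0,"dy":0,"dz":0,"ax":0,"ay":0,"az":0,"grip":0.5},{"dx":0,"dy":0,"dz":0,"ax":0,"ay":0,"az":0,"grip":0.5},{"dx":0,"dy":0,"dz":0,"ax":0,"ay":0,"az":0,"grip":0.5},{"dx":0,"dy":0,"dz":0,"ax":0,"ay":0,"az":0,"grip":0.5},{"dx":0,"dy":0,"dz":0,"ax":0,"ay":0,"az":0,"grip":0.5}]'
python3 -m pendant '[{"dx":0,"dy":0,"dz":-0.02,"ax":0,"ay":0,"az":0,"grip":0.5},{"dx":0,"dy":0,"dz":-0.06,"ax":0,"ay":0,"az":0,"grip":0.5},{"dx":0,"dy":0,"dz":-0.12,"ax":0,"ay":0,"az":0,"grip":0.5},{"dx":-0.04,"dy":0,"dz":-0.18,"ax":0,"ay":0,"az":0,"grip":0.5},{"dx":-0.1,"dy":0,"dz":-0.24,"ax":0,"ay":0,"az":0,"grip":0.5},{"dx":-0.14,"dy":0,"dz":-0.26,"ax":0,"ay":0,"az":0,"grip":0.5},{"dx":-0.14,"dy":0,"dz":-0.26,"ax":0,"ay":0,"az":0,"grip":0.5}]'
python3 - <<'E'
from fit import *
save('wrist','w6')
fit(['wrist'],(.531,.339,0),False,'upper',.004); fit(['scene'],(.531,.339,0),False,'upper',.004)
fit(['wrist'],(.53,.25,0),False,'lower',.004)
for t in ('upper_front','upper_heel','upper','lower'):print(t,[(np.round(r['point'],3).tolist(),round(r['conf'],2)) for r in vision.spot_point('wrist',t)])
print([(np.round(r['point'],3).tolist(),round(r['conf'],2)) for r in vision.spot_point('side','grey_model')])
E
```

```text
t: 13.6
position: [0.5283, 0.3394, 0.1036]
orientation: [0.0, 1.0, 0.02, -0.0]
contact_force: [-0.1, 0.1, -0.5]
opening: 0.751
grip_force: 0.0
t: 14.3
position: [0.4212, 0.3362, 0.307]
orientation: [-0.004, 1.0, 0.021, 0.005]
contact_force: [0.2, 0.4, 1.3]
opening: 0.75
grip_force: 0.0
wrist mask off 0.8 2511
x,y,deg [0.5324 0.34  ] 2.0 1-IoU 0.021
scene mask off 1.9 670
x,y,deg [0.5323 0.3384] 1.9 1-IoU 0.021
wrist mask off 2.4 2722
x,y,deg [0.5301 0.2497] 4.0 1-IoU 0.057
upper_front [([0.554, 0.34, 0.017], 0.64)]
upper_heel [([0.508, 0.338, 0.019], 0.59)]
upper [([0.528, 0.342, 0.011], 0.55)]
lower []
[([0.501, -0.095, 0.024], 0.7), ([0.37, -0.091, -0.001], 0.21)]
```

View pics/w6.png

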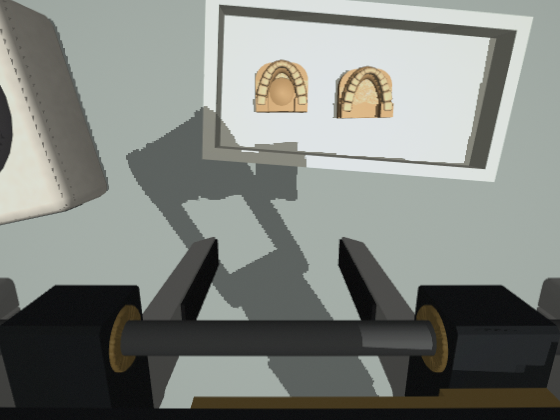

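The upper at (282,87) and the lower at (365,93) lie side by side in the pan, teeth up and facing the same way within about 2°. The gripper is clear of both.

```bash
python3 -c "
from rig import workorder; print(workorder.close_job())"
```

```text
the job is handed in; nothing more can be done
None
```

The upper was tipped onto its base and set in the pan in line beside the lower, teeth up and facing the same way within about 2°; the lower and the grey model measured unmoved, and I handed the job in after about 15 s of robot time.

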